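Seat the tablet's seam clips with a ball stylus

TASK

Take the ball-ended stylus from its stand and run its ball slowly along the tablet's clip seam, from one end of the row round the corner to the other, pressing steadily but gently (about 10 N, never over 20 N) so that all eleven clips are fully home before you lift off; once an end clip is down, keep the ball down at the seam until every clip is home. Work only with the stylus, not the fingers, then put it back upright in its stand, fully down, let go, and leave everything else where it is.

Things in the scene. Friction and masses are not known exactly. Their poses are not given: they have to be found in the camera images.
- stylus: Stylus 126 mm long, 90 g, upright in the stand, handle up. Origin: on the axis at the flange's underside; +z runs up the handle, x and y are square to the handle's flats. Above the origin: round flange 36 mm across, 6 mm thick; square black handle 22 x 22 mm from z = 6 to 76 mm. Below it: 10 mm steel shank, then a polished, slippery steel ball 16 mm across.
- stylus_tip (a point): Lowest point of the stylus's ball, on its axis, 50 mm below the body's origin.
- stand: Fixed round steel stand 56 mm high, 60 mm across at the top, with an upright hole 26 mm wide. Origin: centre of its underside. The stylus's shank hangs in the hole, its flange flat on the stand's top (stylus origin then 56 mm above the stand's origin).
- cradle: Fixed aluminium cradle, foot 160 (x) by 220 mm (y), origin at the centre of its underside, z up. It carries a dark tablet, 150 (x) by 210 mm (y), face up, centred over the origin. The tablet's level (deck 52 to 62 mm over the origin) and lean (up to 0.07 rad either way about the x = y diagonal) are set by hand and not reported: feel for them.
- seam_corner (a point): Point on the cradle at its x -35, y -65 mm, z 0: centre of the seam's corner arc (radius 32 mm). The clip row runs straight along the tablet's -x edge, round this arc, then straight along its -y edge. Axes as the cradle's. The tablet's bed is springy: it sinks about 1 mm for each 4.5 N pressed on it, to a stop at 12 mm. Grey stops 12 mm high at its +x and +y edges only.
- bottle: Bystander: square blue solvent bottle with steel cap, 62 x 62 x 105 mm, origin under its centre.
- phone: Bystander: opened phone, 150 x 72 x 8 mm, lying on the mat, origin under its centre, long side along x.
- tweezers: Bystander: steel tweezers 137 mm long, 5 mm high, lying on the mat, long side along x; origin near the middle of the underside.
- dropper: Bystander: small amber bottle with white cap, 32 mm across, 75 mm high, origin under its centre.
- suction_cup: Bystander: grey suction cup 60 mm across, 32 mm high, origin under its centre.
- clip0 (a joint): Travel of clip 0 down into the seam, m: 0 to 0.001 at the start, 0.0035 fully home. Its centre is at x -67, y 7 mm in the cradle's frame (within 2 mm). Each is a white plastic roof shape, 12 mm across the seam, 25 degree flanks, crest 4.8 mm over the deck at 0, 1.3 mm when home. It yields above 5 N, creeping about 8 mm/s at 10 N, and stays where left.
- clip1 (a joint): Travel of clip 1 down into the seam, m: 0 to 0.001 at the start, 0.0035 fully home. Its centre is at x -67, y -9 mm in the cradle's frame (within 2 mm). Like clip0.
- clip2 (a joint): Travel of clip 2 down into the seam, m: 0 to 0.001 at the start, 0.0035 fully home. Its centre is at x -67, y -25 mm in the cradle's frame (within 2 mm). Like clip0.
- clip3 (a joint): Travel of clip 3 down into the seam, m: 0 to 0.001 at the start, 0.0035 fully home. Its centre is at x -67, y -41 mm in the cradle's frame (within 2 mm). Like clip0.
- clip4 (a joint): Travel of clip 4 down into the seam, m: 0 to 0.001 at the start, 0.0035 fully home. Its centre is at x -67, y -57 mm in the cradle's frame (within 2 mm). Like clip0.
- clip5 (a joint): Travel of clip 5 down into the seam, m: 0 to 0.001 at the start, 0.0035 fully home. Its centre is at x -66, y -73 mm in the cradle's frame (within 2 mm). Like clip0.
- clip6 (a joint): Travel of clip 6 down into the seam, m: 0 to 0.001 at the start, 0.0035 fully home. Its centre is at x -58, y -88 mm in the cradle's frame (within 2 mm). Like clip0.
- clip7 (a joint): Travel of clip 7 down into the seam, m: 0 to 0.001 at the start, 0.0035 fully home. Its centre is at x -43, y -96 mm in the cradle's frame (within 2 mm). Like clip0.
- clip8 (a joint): Travel of clip 8 down into the seam, m: 0 to 0.001 at the start, 0.0035 fully home. Its centre is at x -27, y -97 mm in the cradle's frame (within 2 mm). Like clip0.
- clip9 (a joint): Travel of clip 9 down into the seam, m: 0 to 0.001 at the start, 0.0035 fully home. Its centre is at x -11, y -97 mm in the cradle's frame (within 2 mm). Like clip0.
- clip10 (a joint): Travel of clip 10 down into the seam, m: 0 to 0.001 at the start, 0.0035 fully home. Its centre is at x 5, y -97 mm in the cradle's frame (within 2 mm). Like clip0.
There are look-alikes about, which are no part of the job. Of the things shaped like the stylus, the black one is meant.

How it is judged (in metres and radians):
On the way, in this order (a step that is already met when the one before it is completed fails the run):
1. the stylus is out of its stand (z of stylus in the frame of stand above 0.1 m), for 0.1 s.
2. one end clip is home under the stylus while the other end still stands up (((value of joint clip0 above 0.0029 m and value of joint clip10 below 0.0029 m) or (value of joint clip10 above 0.0029 m and value of joint clip0 below 0.0029 m))), for 0.1 s.
3. all eleven clips are home, the stylus still at the seam (value of joint each of clip0, clip1, clip2, clip3, clip4, clip5, clip6, clip7, clip8, clip9, clip10 above 0.0029 m and z of stylus_tip in the frame of cradle below 0.095 m and horizontal distance between stylus_tip and cradle below 0.16 m), for 0.1 s.
At the end, for the whole second after the job is handed in: All eleven clips are pushed in by more than 2.9 of their 3.5 mm; the stylus stands upright in its stand (within 12 mm of its axis, tilted under 0.08 rad, its origin 52 to 60 mm above the stand's origin), released and at rest (value of joint each of clip0, clip1, clip2, clip3, clip4, clip5, clip6, clip7, clip8, clip9, clip10 above 0.0029 m and horizontal distance between stylus and stand below 0.012 m and angle between stylus's own z axis and vertical below 0.08 rad and z of stylus in the frame of stand between 0.052 and 0.06 m and linear speed of stylus below 0.02 m/s); the robot touches nothing.
It fails at once if the stylus presses on the tablet with more than 20 N (contact force between stylus and cradle above 20 N).
It fails at once if the fingers push on the tablet, its clips or the cradle (contact force between the fingers and cradle above 1 N).
It fails at once if the ball is lifted more than 95 mm above the cradle's underside (some 20 mm or more off the seam), or taken aside off the cradle, after an end clip is home and before all are (value of joint any of clip0, clip10 above 0.0029 m and not (value of joint each of clip0, clip1, clip2, clip3, clip4, clip5, clip6, clip7, clip8, clip9, clip10 above 0.0029 m) and (z of stylus_tip in the frame of cradle above 0.095 m or horizontal distance between stylus_tip and cradle above 0.16 m)).
It fails at once if the stylus moves faster than 0.12 m/s after an end clip is home and before all are (value of joint any of clip0, clip10 above 0.0029 m and not (value of joint each of clip0, clip1, clip2, clip3, clip4, clip5, clip6, clip7, clip8, clip9, clip10 above 0.0029 m) and linear speed of stylus above 0.12 m/s).
It fails at once if a bystander is moved by more than 20 mm (distance of any of bottle, phone, tweezers, dropper, suction_cup from where it was at the start of the episode above 0.02 m).
It also fails if it takes over 72 s, if anything falls off the work surface, if the arm or the gripper's body presses on something with over 40 N, if the wrist force passes 120 N, or if a joint passes its speed limit or range.

ROBOT

A 6-joint arm with a two-finger parallel gripper is mounted at the origin on the work surface. World frame = base frame: x ahead of the robot, y to its left, z up, the work surface at z = 0. Lengths are in m, angles in degrees, forces in N, time in s.
With the tool pointing down it reaches from about 0.4 to 0.825 m from the base axis. Payload 7 kg.
Tool frame: the origin (TCP) lies midway between the tips of the shut fingers; the grasp point (between the pads) lies 19 mm behind it; z points along the fingers, y is the direction in which the jaws open and shut (so a half turn about z gives the same grasp; the last joint's range is limited). The gripper opens to 88 mm and grips with 3 to 60 N. Pads are 19 mm wide; open, the fingers measure 130 mm over their backs; the gripper's body (78 mm by 193 mm) begins 47 mm behind the grasp point.
Start: joints at [-53.91, 20.546, 0.682, 0, -70.136, -16.507], TCP at [0.226, -0.636, 0.227] pointing down, gripper open.
Joint ranges: [-176.03, 176.03], [-82.01, 121.73], [-58.28, 71.71], [-173.87, 95.51], [-174.79, -0.11], [-173.66, 173.66]. Speed limits (degrees/s): [136.94, 136.94, 172.46, 180, 180, 180].

INTERFACE

Orientations are given as a 3x3 rotation matrix whose columns are the frame's x, y, z axes.
In Python, from rig import robot gives the robot as it stands. Calls block until the motion is done:
- robot.goto(position, orientation): joint-space move of the TCP to a pose.
- robot.servo_line(position, ori=None, speed=0.15): straight line of the TCP; ori=None keeps the orientation; speed is the mean speed in m/s.
- robot.movej(angles): joint-space move.
- robot.move_gripper(opening): opening from 0.0 (shut) to 1.0 (fully open); the grip force is fixed at half the most; returns when the fingers have stopped.
- robot.dwell(seconds).
- robot.ik(position, orientation): joint angles nearest the present ones, or None.
- robot.grab_frame(name): name is "scene" or "top" or "wrist"; returns (picture, depth): 400x640x3 uint8, red, green, blue; 400x640 float32, m along the optical axis (not along the pixel's ray), 0 where there is no reading.
- robot.camera_info(name): a dict with "vfov" (degrees; the focal length in pixels is half the picture's height over the tangent of half this angle, whatever the lens; pixels are square), "cx", "cy" (the principal point, pixels), "view" (4x4, takes a point from world to camera coordinates); the wrist camera has in their place "T_tool_cam" (4x4, takes a point from camera to tool coordinates, whose origin is the TCP and whose axes are the flange's). Camera axes: x right, y down, z forward; pixel columns grow to the right and rows downward; lengths in m; the calibration is good to about 2 mm. A picture is of the moment at which its call begins: read the wrist's pose just before it. camera_info takes no time and is no camera call.
A pose or a line that the arm cannot do raises robot.Unreachable and nothing moves.
- robot.job_done(): hands the job in, once; it reports no verdict.
Readings, each from a call of its own:
- robot.read_t(): time.
- robot.read_qpos(): joint angles.
- robot.read_qvel(): joint speeds.
- robot.read_effort(): joint torques, N m.
- robot.read_position(): TCP position.
- robot.read_tcp_rot(): TCP orientation.
- robot.read_force(): force on the tool from outside, world axes, zero at the start.
- robot.read_ft_torque(): the same for the moment, N m.
- robot.read_grip_width(): opening from 0.0 (shut) to 1.0 (fully open).
Only numpy, scipy, OpenCV 4.12 (cv2) and the standard library are available. Lean on these libraries where they do the work, as an engineer would, in place of code of your own. Each camera call takes 0.05 s, during which the arm holds its last target.

## Working session

There is one attempt and no reset: what is moved stays moved. The work goes in short steps, each a Python script; the robot and the scene stay as the last script left them, time stands still between calls to the robot, and variables do not carry over. Pictures are saved under pics/ and viewed, and the job is handed in when it is done.

```bash
ls; mkdir -p pics; python3 - <<'E'
from rig import robot
import cv2,numpy as np
print(robot.read_t(),robot.read_force(),robot.read_position(),robot.read_tcp_rot())
for n in ["scene","top","wrist"]:
    p,d=robot.grab_frame(n)
    cv2.imwrite(f"pics/{n}0.png",p[:,:,::-1]); np.save(f"pics/{n}0.npy",d)
    print(n,robot.camera_info(n))
print(robot.read_t())
E
```

```text
pics
0.0 [0.31223617 0.38926668 0.46041403] [ 0.22608215 -0.63551391  0.22563677] [[-9.42192593e-01 -3.35071174e-01 -6.51819275e-04]
 [-3.35071785e-01  9.42191467e-01  1.46221662e-03]
 [ 1.24191920e-04  1.59609592e-03 -9.99998719e-01]]
scene {'vfov': 53.660249791608145, 'cx': 315.1563202025148, 'cy': 201.87318614994845, 'view': array([[ 0.45095699,  0.89252868, -0.00550887, -0.10732826],
       [ 0.71300057, -0.3639481 , -0.59930957, -0.37132755],
       [-0.53690593,  0.26633501, -0.8004984 ,  1.4742053 ],
       [ 0.        ,  0.        ,  0.        ,  1.        ]])}
top {'vfov': 54.18709920880381, 'cx': 316.99361131470204, 'cy': 200.86670588934714, 'view': array([[-0.02593242, -0.99949182,  0.01853658, -0.12046177],
       [-0.99884461,  0.02515623, -0.04094643,  0.49583139],
       [ 0.04045931, -0.019577  , -0.99898938,  1.06242312],
       [ 0.        ,  0.        ,  0.        ,  1.        ]])}
wrist {'vfov': 64.03040111810247, 'cx': 320.8378913761275, 'cy': 194.60493678107937, 'T_tool_cam': array([[-2.41961223e-04, -9.65578581e-01, -2.60111410e-01,
         7.00912507e-02],
       [ 9.99999931e-01, -1.60589312e-04, -3.34086101e-04,
        -3.45136661e-04],
       [ 2.80815271e-04, -2.60111473e-01,  9.65578553e-01,
        -1.59816374e-01],
       [ 0.00000000e+00,  0.00000000e+00,  0.00000000e+00,
         1.00000000e+00]])}
0.15
```

View pics/scene0.png

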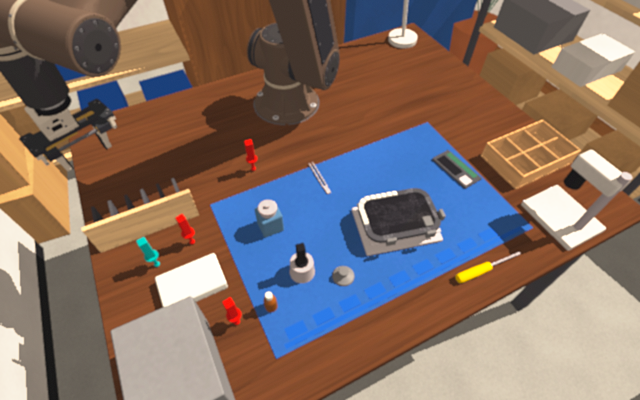

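View pics/top0.png

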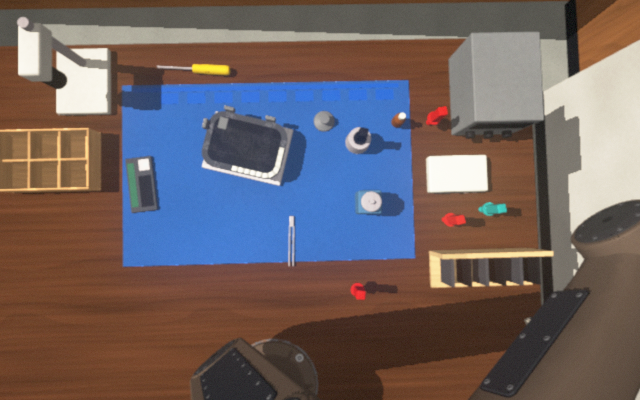

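View pics/wrist0.png

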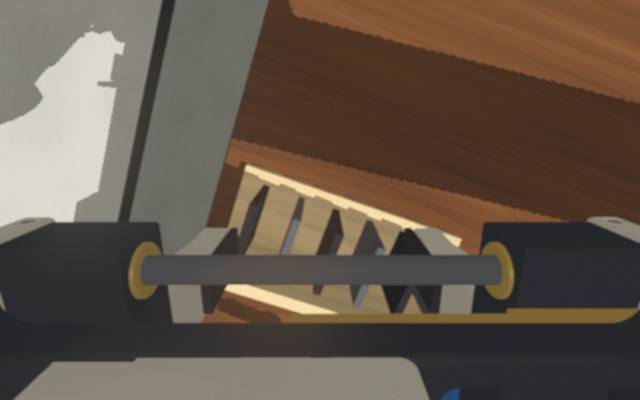

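The scene and top views show the stylus in its stand at top pixel (358,138). The cradle is at (248,145), with its white clips along the lower and right edges. I'll measure these from the depth image.

```bash
cat > h.py <<'E'
import numpy as np, cv2
from rig import robot
def cam(n):
    i=robot.camera_info(n); f=200/np.tan(np.radians(i['vfov'])/2)
    if 'view' in i: T=np.linalg.inv(i['view'])
    else:
        B=np.eye(4);B[:3,:3]=robot.read_tcp_rot();B[:3,3]=robot.read_position();T=B@i['T_tool_cam']
    return f,i['cx'],i['cy'],T
def cloud(d,c):
    f,cx,cy,T=c
    v,u=np.mgrid[0:400,0:640]
    P=np.stack([(u-cx)/f*d,(v-cy)/f*d,d],-1)
    W=P@T[:3,:3].T+T[:3,3]; W[d<=0]=np.nan
    return W
def onplane(u,v,z,c):
    f,cx,cy,T=c
    u=np.asarray(u,float);v=np.asarray(v,float)
    r=np.stack([(u-cx)/f,(v-cy)/f,np.ones_like(u)],-1)@T[:3,:3].T
    s=(z-T[2,3])/r[...,2]
    return T[:3,3]+s[...,None]*r
def snap(n,tag):
    c=cam(n);p,d=robot.grab_frame(n)
    cv2.imwrite(f"pics/{tag}.png",p[:,:,::-1]);np.save(f"pics/{tag}.npy",d)
    np.savez(f"pics/{tag}_cam.npz",f=c[0],cx=c[1],cy=c[2],T=c[3])
    return p,d,c
E
python3 - <<'E'
from h import *
for n in ['top','scene']:
    c=cam(n);d=np.load(f'pics/{n}0.npy');W=cloud(d,c)
    p=cv2.imread(f'pics/{n}0.png')
    x0,y0,x1,y1=(115,75,415,270) if n=='top' else (210,120,530,350)
    m=np.zeros((400,640),bool);m[y0:y1,x0:x1]=1
    m&=(W[...,2]>0.012)&(W[...,2]<0.2)
    k,l,s,ce=cv2.connectedComponentsWithStats(m.astype(np.uint8))
    for i in range(1,k):
        if s[i,4]<25: continue
        q=W[l==i]; print(n,s[i],ce[i].round(1),'mean',q.mean(0).round(3),'min',q.min(0).round(3),'max',q.max(0).round(3))
img=cv2.imread('pics/top0.png')
cv2.imwrite('pics/topz.png',cv2.resize(img[75:275,115:445],None,fx=2.4,fy=2.4,interpolation=cv2.INTER_CUBIC))
E
```

```text
top [ 201  105   92   80 5083] [244.9 145.3] mean [0.641 0.053 0.061] min [ 0.541 -0.069  0.012] max [0.747 0.181 0.08 ]
top [314 111  18  17 165] [323.2 119.1] mean [ 0.715 -0.156  0.025] min [ 0.695 -0.178  0.012] max [ 0.741 -0.13   0.04 ]
top [391 112  14  15 158] [397.8 119.1] mean [ 0.704 -0.354  0.051] min [ 0.692 -0.371  0.013] max [ 0.724 -0.342  0.082]
top [346 127  25  26 504] [357.8 139.2] mean [ 0.648 -0.243  0.072] min [ 0.624 -0.277  0.013] max [ 0.684 -0.216  0.139]
top [125 156  32  56 922] [140.1 183.6] mean [0.552 0.347 0.014] min [0.477 0.305 0.012] max [0.627 0.388 0.019]
top [355 190  27  24 616] [367.6 201.6] mean [ 0.484 -0.261  0.087] min [ 0.455 -0.297  0.018] max [ 0.516 -0.235  0.112]
scene [ 483  125   47   62 1556] [510.7 154.8] mean [0.603 0.512 0.038] min [0.538 0.454 0.012] max [0.701 0.655 0.065]
scene [244 139  14  31 227] [250.3 153. ] mean [ 0.264 -0.234  0.084] min [ 0.245 -0.249  0.012] max [ 0.274 -0.215  0.13 ]
scene [434 149  47  39 572] [456.6 167.6] mean [0.555 0.343 0.014] min [0.476 0.301 0.012] max [0.63  0.387 0.019]
scene [ 352  188   
[... 501 characters left out ...]
 274.9] mean [ 0.576 -0.457  0.031] min [ 0.51  -0.487  0.012] max [ 0.611 -0.44   0.038]
scene [456 252  65  30 422] [479.4 269.1] mean [0.869 0.163 0.022] min [0.85  0.098 0.012] max [0.88  0.297 0.03 ]
scene [333 266  21  19 236] [343.5 274.3] mean [ 0.721 -0.161  0.023] min [ 0.692 -0.185  0.012] max [ 0.744 -0.134  0.041]
scene [264 291  14  21 215] [270.3 301.5] mean [ 0.716 -0.362  0.052] min [ 0.698 -0.377  0.013] max [ 0.726 -0.346  0.083]
scene [223 297  19  27 307] [231.8 310.5] mean [ 0.713 -0.451  0.09 ] min [ 0.696 -0.469  0.013] max [ 0.726 -0.434  0.129]
scene [210 329   8  21  89] [212.2 342.1] mean [ 0.751 -0.515  0.068] min [ 0.7   -0.516  0.013] max [ 0.797 -0.515  0.154]
```

View pics/topz.png

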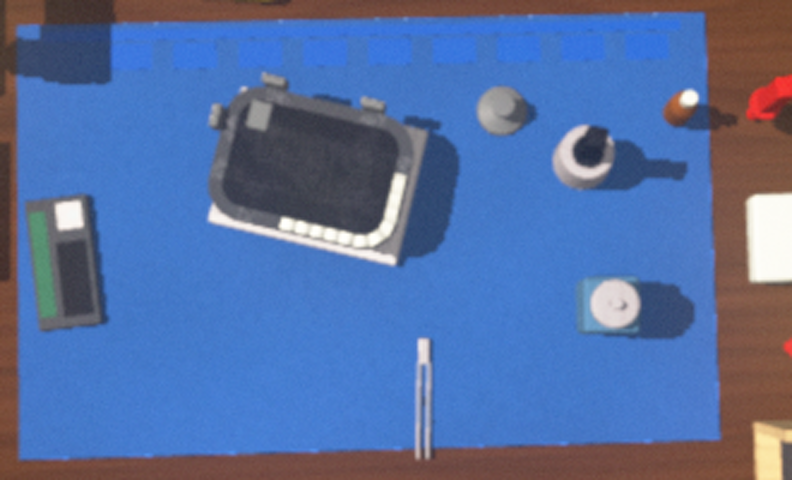

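```bash
python3 - <<'E'
from h import *
R=np.array([[-1,0,0],[0,1,0],[0,0,-1.]])  # tool x toward -world x : camera on robot side
robot.goto([0.60,-0.18,0.34],R)
print(robot.read_t(),robot.read_position(),robot.read_qpos())
robot.dwell(0.2)
snap('wrist','w1')
robot.goto([0.60,0.02,0.34],R);robot.dwell(0.2)
snap('wrist','w2')
print(robot.read_t(),robot.read_position(),robot.read_force())
E
```

```text
2.3 [ 0.59975055 -0.18070047  0.33982771] [ 1.06564766e+00  1.32227370e+01  4.96393407e+00  3.57938699e-03
 -8.17587827e+01 -9.11087358e+01]
3.6167 [0.60008935 0.01904208 0.33994396] [-0.21850723  0.08270798 -0.64450979]
```

View pics/w1.png

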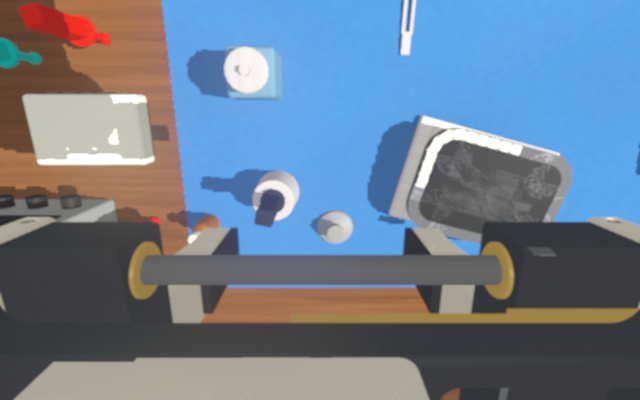

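View pics/w2.png

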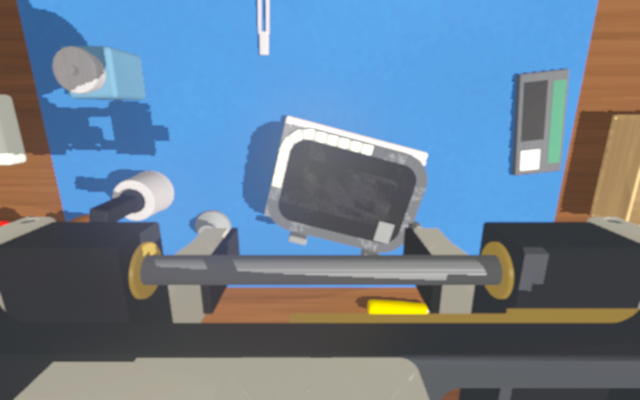

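w1 shows the stylus handle top near (270,208), with a skewed square outline. w2 shows the cradle centred near (347,185), with the white clip row running from (370,148) along the top edge and round to (278,185).

```bash
python3 - <<'E'
from h import *
a=cv2.imread('pics/w2.png')[105:265,250:440];b=cv2.imread('pics/w1.png')[160:235,240:310]
cv2.imwrite('pics/w2z.png',cv2.resize(a,None,fx=3.7,fy=3.7,interpolation=cv2.INTER_CUBIC))
cv2.imwrite('pics/w1z.png',cv2.resize(b,None,fx=8,fy=8,interpolation=cv2.INTER_CUBIC))
def ld(t):
    z=np.load(f'pics/{t}_cam.npz');return float(z['f']),float(z['cx']),float(z['cy']),z['T']
for t in ['w1','w2','top0','scene0']:
    c=ld(t) if t[0]=='w' else cam(t[:-1])
    d=np.load(f'pics/{t}.npy');W=cloud(d,c);img=cv2.imread(f'pics/{t}.png').astype(int)
    X,Y,Z=W[...,0],W[...,1],W[...,2]
    print(t,'mat z',np.nanmedian(Z[(abs(X-0.58)<.02)&(abs(Y+.1)<.02)]).round(4))
    # stand top: light pixels z .04-.075 near stylus; stylus top z>.12
    near=np.hypot(X-.65,Y+.245)<.06
    for lo,hi in ((.045,.057),(.0575,.066),(.125,.145)):
        q=W[near&(Z>lo)&(Z<hi)]
        if len(q): print(t,lo,len(q),q.mean(0).round(4),q.min(0).round(4),q.max(0).round(4))
    box=(X>.53)&(X<.76)&(Y>-.08)&(Y<.19)
    white=box&(img.min(2)>190)&(Z>.05)
    dark=box&(img.max(2)<110)&(Z>.045)&(Z<.09)
    for nm,m in (('white',white),('dark',dark)):
        q=W[m]; 
        if len(q)<10: continue
        A=np.c_[q[:,:2]-[.64,.05],np.ones(len(q))]
        s=np.linalg.lstsq(A,q[:,2],rcond=None)[0]; r=q[:,2]-A@s
        k=abs(r)<.004; s=np.linalg.lstsq(A[k],q[k,2],rcond=None)[0]
        print(t,nm,len(q),'plane',s.round(4),'std',(q[k,2]-A[k]@s).std().round(5))
E
```

```text
w1 mat z 0.4308
w1 0.045 95 [ 0.6347 -0.2398  0.051 ] [ 0.6257 -0.2754  0.0452] [ 0.6656 -0.2203  0.0567]
w1 0.0575 733 [ 0.6494 -0.247   0.0615] [ 0.6265 -0.2799  0.0575] [ 0.6851 -0.221   0.066 ]
w1 0.125 359 [ 0.6543 -0.2494  0.1355] [ 0.6436 -0.2622  0.125 ] [ 0.6671 -0.238   0.139 ]
w1 white 1543 plane [-0.018  0.002  0.068] std 0.00166
w1 dark 7966 plane [-0.0087  0.0125  0.0674] std 0.00085
w2 mat z 0.0057
w2 0.045 214 [ 0.6459 -0.2288  0.0511] [ 0.6255 -0.2644  0.045 ] [ 0.6816 -0.2194  0.057 ]
w2 0.0575 761 [ 0.6518 -0.2427  0.0616] [ 0.6265 -0.2799  0.0576] [ 0.6852 -0.2201  0.066 ]
w2 0.125 356 [ 0.6523 -0.2469  0.1345] [ 0.644  -0.2603  0.125 ] [ 0.6646 -0.2372  0.1394]
w2 white 1768 plane [ 0.0098 -0.0239  0.07  ] std 0.00156
w2 dark 8922 plane [-0.0095  0.0119  0.0675] std 0.00081
top0 mat z 0.0041
top0 0.045 45 [ 0.6465 -0.2347  0.0534] [ 0.6258 -0.2716  0.0457] [ 0.6844 -0.217   0.057 ]
top0 0.0575 221 [ 0.6505 -0.2448  0.0607] [ 0.6273 -0.277   0.0575] [ 0.6836 -0.2181  0.0659]
top0 0.125 85 [ 0.6547 -0.247   0.1344] [ 0.6436 -0.2584  0.1263] [ 0.6664 -0.2357  0.1386]
top0 white 324 plane [-0.0028  0.0178  0.0684] std 0.00183
top0 dark 3230 plane [-0.0128  0.0147  0.0659] std 0.00168
scene0 mat z 0.0048
scene0 0.045 61 [ 0.676  -0.2569  0.0515] [ 0.628  -0.2801  0.0453] [ 0.6877 -0.225   0.0568]
scene0 0.0575 242 [ 0.6624 -0.253   0.0613] [ 0.6272 -0.2794  0.0576] [ 0.6855 -0.2205  0.0659]
scene0 0.125 88 [ 0.6585 -0.2507  0.1348] [ 0.6451 -0.2623  0.1267] [ 0.6682 -0.2388  0.1397]
scene0 white 255 plane [-0.0131  0.0143  0.0685] std 0.00179
scene0 dark 2538 plane [-0.0143  0.0165  0.0666] std 0.00162
```

View pics/w2z.png

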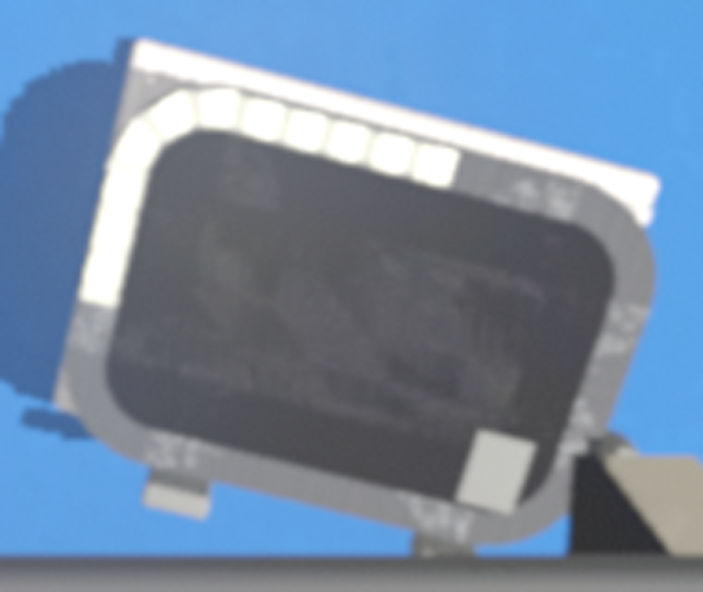

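View pics/w1z.png

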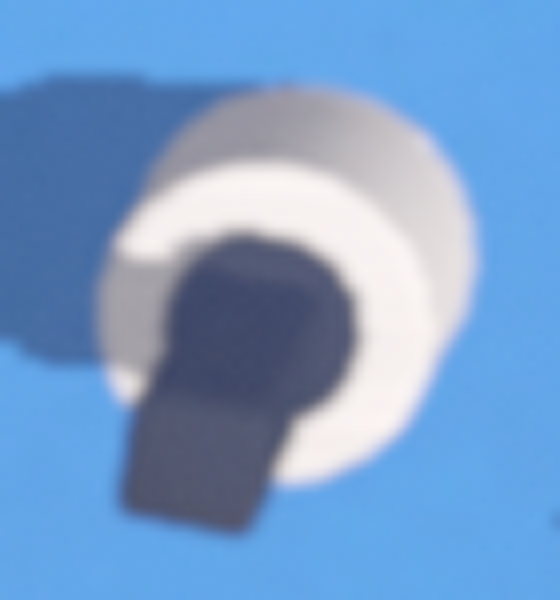

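```bash
cat > fit.py <<'E'
from h import *
from scipy.optimize import least_squares
def ld(t):
    z=np.load(f'pics/{t}_cam.npz');return float(z['f']),float(z['cx']),float(z['cy']),z['T']
def clipmask(t,c):
    d=np.load(f'pics/{t}.npy');W=cloud(d,c);img=cv2.imread(f'pics/{t}.png').astype(int)
    X,Y,Z=W[...,0],W[...,1],W[...,2]
    m=(X>.53)&(X<.70)&(Y>-.08)&(Y<.19)&(img.min(2)>185)&(Z>.058)
    k,l,s,ce=cv2.connectedComponentsWithStats(m.astype(np.uint8))
    i=1+np.argmax(s[1:,4]); return l==i,s[i]
def cd(p):  # signed distance from seam centreline in cradle frame
    x,y=p[:,0],p[:,1]
    r=np.hypot(x+.035,y+.065)-.032
    return np.where(y>-.065,-(x+.067),np.where(x>-.035,-(y+.097),r))
if __name__=='__main__':
  for t in ['w1','w2','top0']:
    c=ld(t) if t[0]=='w' else cam('top')
    m,s=clipmask(t,c); v,u=np.nonzero(m)
    P=onplane(u,v,0.071,c)[:,:2]
    def loc(q):
        cs,sn=np.cos(q[2]),np.sin(q[2]); d=P-q[:2]
        return np.c_[d[:,0]*cs+d[:,1]*sn,-d[:,0]*sn+d[:,1]*cs]
    f=lambda q: cd(loc(q))
    r=least_squares(f,[.64,.055,-.24]);L=loc(r.x)
    print(t,s,r.x.round(4),np.degrees(r.x[2]).round(2),'rms',np.sqrt((r.fun**2).mean()).round(4),'ends y',np.sort(L[L[:,0]<-.055][:,1])[-10:].max().round(4),'x',L[L[:,1]<-.085][:,0].max().round(4),'half width',np.percentile(r.fun,[1,99]).round(4))
    # handle
  for t in ['w1','w2']:
    c=ld(t);W=cloud(np.load(f'pics/{t}.npy'),c)
    m=(np.hypot(W[...,0]-.655,W[...,1]+.25)<.03)&(W[...,2]>.133)&(W[...,2]<.145)
    q=W[m]; print(t,'handle',len(q),np.median(q[:,2]).round(4),cv2.minAreaRect((q[:,:2]*1000).astype(np.float32)))
E
python3 fit.py
```

```text
w1 [ 415  128  124   61 1526] [ 0.6439  0.0524 -0.253 ] -14.5 rms 0.0043 ends y 0.0393 x 0.0163 half width [-0.0076  0.0071]
w2 [ 272  127  103   62 1560] [ 0.6439  0.0536 -0.2589] -14.84 rms 0.0044 ends y 0.018 x 0.0167 half width [-0.0078  0.0076]
top0 [231 148  53  30 337] [ 0.6427  0.0541 -0.2598] -14.88 rms 0.0037 ends y 0.017 x 0.0138 half width [-0.0066  0.0067]
w1 handle 311 0.1367 ((655.7592163085938, -250.09921264648438), (21.80272674560547, 21.42163848876953), 77.24251556396484)
w2 handle 256 0.1368 ((653.1521606445312, -248.37115478515625), (22.29398536682129, 17.09050941467285), 83.96495056152344)
```

```bash
cat >> h.py <<'E'
def Rz(a):
    a=np.radians(a);return np.array([[np.cos(a),-np.sin(a),0],[np.sin(a),np.cos(a),0],[0,0,1]])
R0=np.array([[-1,0,0],[0,1,0],[0,0,-1.]])
RG=Rz(-12.8)@R0
ST=np.array([0.6555,-0.250])
YAW=-14.85; CR=np.array([0.6435,0.0535])
def c2w(x,y): return CR+Rz(YAW)[:2,:2]@np.array([x,y])
E
python3 - <<'E'
from h import *
robot.goto([*ST,0.20],RG);robot.dwell(0.2)
snap('wrist','w3')
robot.servo_line([*ST,0.076],RG,speed=0.12)
print(robot.read_t(),robot.read_position(),robot.read_force())
snap('wrist','w4')
E
```

```text
6.2333 [ 0.65612125 -0.25014628  0.07693862] [-0.29090904 -0.74071939 -0.32604833]
```

View pics/w3.png

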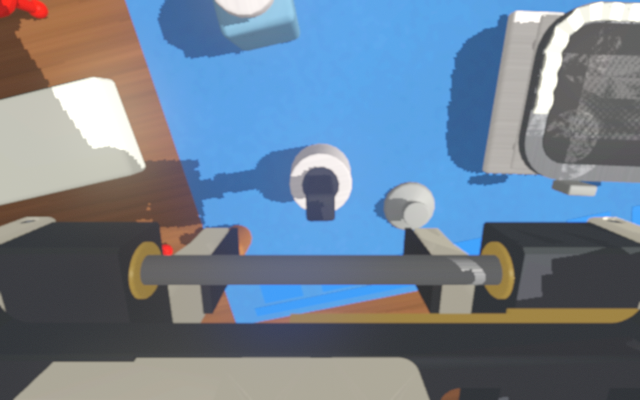

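View pics/w4.png

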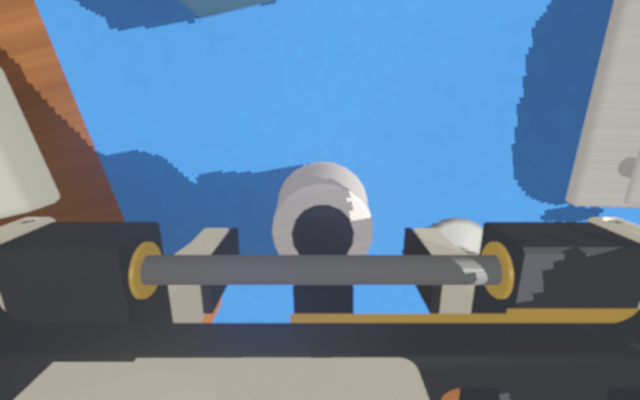

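In w3 and w4 the handle is centred between the fingers at column ~322 and square to the jaws, so I'll grip and lift.

```bash
python3 - <<'E'
from h import *
p0=robot.read_position()
robot.move_gripper(0.0); robot.dwell(0.1)
print(robot.read_t(),robot.read_grip_width()*88,robot.read_position(),robot.read_force())
np.save('grasp.npy',robot.read_position())
p=robot.read_position()
robot.servo_line([ST[0],ST[1],0.186],RG,speed=0.15)
print(robot.read_t(),robot.read_grip_width()*88,robot.read_position(),robot.read_force())
s=c2w(.005,-.097); print(s)
robot.goto([*s,0.186],RG)
t=robot.read_t();robot.servo_line([*s,0.168],RG,speed=0.05);print('dt',robot.read_t()-t)
for k in range(4):
    t=robot.read_t();robot.servo_line([*s,0.168-.001*(k+1)],RG,speed=0.02);print('dt',robot.read_t()-t,robot.read_position())
robot.dwell(.2)
print(robot.read_t(),[robot.read_force().round(2) for i in range(3)],robot.read_t())
snap('wrist','w5');snap('scene','s5');print(robot.read_t())
E
```

```text
7.425 21.893229629831524 [ 0.65550476 -0.25001286  0.0759602 ] [ 0.66502514  0.07332476 -0.47198338]
8.3083 21.719745118221933 [ 0.65484716 -0.24974019  0.18485101] [ 4.40959664e-04  4.72267796e-01 -1.39776366e+00]
[ 0.62347293 -0.04154166]
dt 0.5084
dt 0.25 [ 0.62357029 -0.04153837  0.16718276]
dt 0.25 [ 0.6234594  -0.04148754  0.16606588]
dt 0.25 [ 0.62340933 -0.04153507  0.16491961]
dt 0.25 [ 0.6234133  -0.0415522   0.16388791]
10.8667 [array([ 0.22, -0.57, -0.98]), array([ 0.22, -0.57, -0.98]), array([ 0.22, -0.57, -0.98])] 10.8667
10.9667
```

View pics/w5.png

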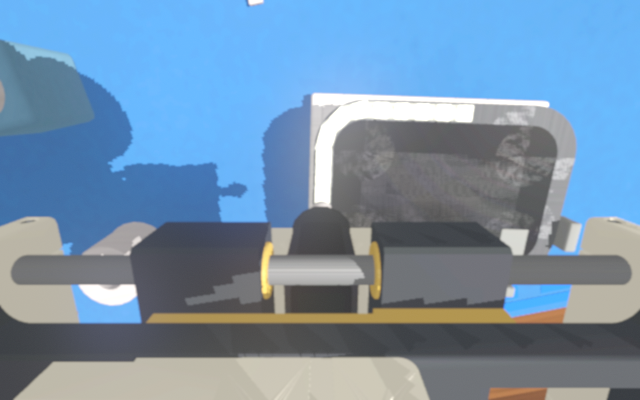

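View pics/s5.png

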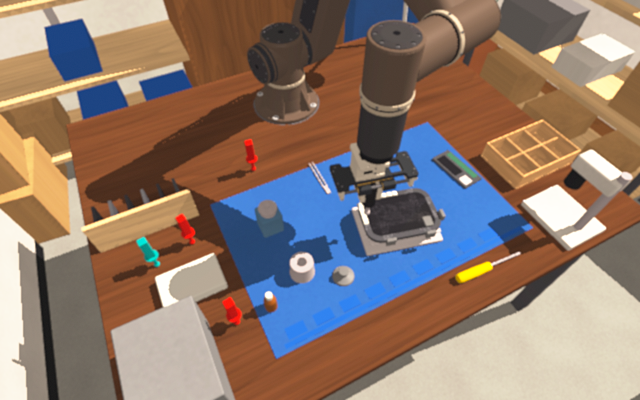

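w5 and s5 show the stylus held upright between the pads above the short leg of the seam, with the stand empty at scene pixel (302,268). Next is the descent onto clip10.

```bash
cat > stroke.py <<'E'
from h import *
import json,os
L1=.040;L2=np.pi/2*.032;L3=.072
def path(s):
    if s<L1: return np.array([.005-s,-.097])
    if s<L1+L2:
        a=(s-L1)/.032; return np.array([-.035-.032*np.sin(a),-.065-.032*np.cos(a)])
    return np.array([-.067,-.065+(s-L1-L2)])
def tang(s):
    d=path(s+.0005)-path(s-.0005);d/=np.linalg.norm(d);return Rz(YAW)[:2,:2]@d
def st(): return json.load(open('st.json')) if os.path.exists('st.json') else None
def save(**k): json.dump(k,open('st.json','w'))
def cmd(s,z,sp=.02):
    robot.servo_line([*c2w(*path(s)),z],RG,speed=sp)
    return np.array(robot.read_force())-B
B=np.array([0.2,-0.4,-1.1])
E
rm -f st.json; python3 - <<'E'
from stroke import *
z=.1415
robot.servo_line([*c2w(*path(0)),z],RG,speed=.05)
robot.dwell(.1); print(robot.read_force().round(2))
for i in range(40):
    F=cmd(0,z); print(round(z,4),F.round(2),round(robot.read_position()[2],4))
    if F[2]>3: break
    z-=.0008
for i in range(10):
    z+=np.clip((F[2]-10)/4.5*.6,-.8,1)*1e-3
    F=cmd(0,z); print('p',round(z,4),F.round(2),robot.read_position().round(4))
    if np.linalg.norm(F)>16: break
save(s=0.,z=z); print(robot.read_t())
E
```

```text
[ 0.34  0.81 -0.65]
0.1415 [-1.2   0.62  0.44] 0.1418
0.1407 [0.2  0.83 0.63] 0.1406
0.1399 [ 0.17 -0.46  1.1 ] 0.1398
0.1391 [-0.09  0.27  0.59] 0.139
0.1383 [-0.66  1.08  0.38] 0.1382
0.1375 [-0.33  0.27  0.33] 0.1374
0.1367 [ 0.2   0.78 -0.95] 0.1366
0.1359 [0.23 0.15 0.03] 0.1358
0.1351 [-0.07 -0.18  0.75] 0.135
0.1343 [0.84 0.59 2.1 ] 0.1345
0.1335 [-1.56  0.89  4.51] 0.1338
p 0.1328 [-1.51  0.46  5.61] [ 0.6237 -0.0416  0.1331]
p 0.1322 [-0.4  0.9  6.2] [ 0.6236 -0.0416  0.1325]
p 0.1317 [-1.69  1.4   6.6 ] [ 0.6236 -0.0416  0.132 ]
p 0.1312 [-1.83  0.34  6.4 ] [ 0.6237 -0.0415  0.1315]
p 0.1307 [-0.59  0.38  5.51] [ 0.6237 -0.0415  0.131 ]
p 0.1301 [-1.37  0.41  5.6 ] [ 0.6237 -0.0416  0.1304]
p 0.1296 [-1.21  0.71  5.71] [ 0.6236 -0.0415  0.1299]
p 0.129 [-1.45  0.14  7.91] [ 0.6237 -0.0415  0.1295]
p 0.1287 [-3.07 -0.2   8.53] [ 0.6237 -0.0415  0.1293]
p 0.1285 [-2.13  1.38  8.9 ] [ 0.6237 -0.0415  0.1292]
16.9167
```

Clip10 is down, and the ball is on the stiff bed at about 9 N. I'll run the short leg now.

```bash
cat > run.py <<'E'
from stroke import *
import sys
s_end=float(sys.argv[1]);ds=float(sys.argv[2]);h=int(sys.argv[3]) if len(sys.argv)>3 else 0
S=st();s,z=S['s'],S['z'];F=np.array(robot.read_force())-B;hold=0;log=[]
while s<s_end-1e-6 or h>0:
    n=np.linalg.norm(F)
    if s>=s_end-1e-6: h-=1
    z+=np.clip((F[2]-10)/4.5*.5,-.6,1)*1e-3
    if n<13 and F[2]>6.5 : s=min(s+ds,s_end);hold=0
    else: hold+=1
    F=cmd(s,z);n=np.linalg.norm(F)
    t=tang(s);l=np.array([-t[1],t[0]]);p=robot.read_position()
    print(f"{robot.read_t():.2f} s{s*1e3:.1f} z{z*1e3:.1f}/{p[2]*1e3:.1f} Fz{F[2]:.1f} n{n:.1f} ft{F[:2]@t:.1f} fl{F[:2]@l:.1f}")
    save(s=s,z=z)
    if n>16.5:
        z+=.001;F=cmd(s,z,.05);save(s=s,z=z);print('BACKOFF',F.round(1))
        break
    if hold>8: print('HOLD');break
E
python3 run.py 0.036 0.0018
```

```text
17.17 s1.8 z128.4/129.3 Fz8.7 n8.8 ft0.7 fl0.2
17.42 s3.6 z128.2/129.1 Fz8.5 n8.9 ft2.0 fl-1.7
17.67 s5.4 z128.1/129.1 Fz8.6 n8.7 ft0.2 fl-0.8
17.92 s7.2 z127.9/129.3 Fz8.0 n8.3 ft-2.5 fl-0.3
18.17 s9.0 z127.7/129.4 Fz5.9 n7.6 ft-4.7 fl0.8
18.42 s9.0 z127.2/128.9 Fz7.9 n8.6 ft-3.2 fl-0.5
18.67 s10.8 z127.0/128.9 Fz6.8 n8.7 ft-5.4 fl0.5
18.92 s12.6 z126.7/128.7 Fz6.8 n8.8 ft-5.6 fl0.3
19.17 s14.4 z126.3/128.4 Fz6.6 n8.9 ft-6.0 fl-0.1
19.42 s16.2 z125.9/128.2 Fz7.0 n8.8 ft-5.4 fl-0.2
19.67 s18.0 z125.6/127.9 Fz8.9 n10.5 ft-5.6 fl0.3
19.92 s19.8 z125.5/127.8 Fz8.5 n9.9 ft-5.1 fl0.2
20.17 s21.6 z125.3/127.6 Fz8.2 n9.5 ft-4.6 fl1.1
20.42 s23.4 z125.1/127.3 Fz9.3 n9.9 ft-3.4 fl0.3
20.67 s25.2 z125.0/127.2 Fz7.5 n9.1 ft-5.1 fl0.5
20.92 s27.0 z124.7/126.8 Fz8.1 n9.5 ft-4.7 fl1.2
21.17 s28.8 z124.5/126.6 Fz7.2 n9.0 ft-5.2 fl0.8
21.42 s30.6 z124.2/126.2 Fz7.3 n8.8 ft-4.7 fl1.0
21.67 s32.4 z123.9/125.8 Fz7.9 n9.1 ft-4.5 fl0.4
21.92 s34.2 z123.7/125.5 Fz7.1 n8.1 ft-3.9 fl0.6
22.17 s36.0 z123.4/125.1 Fz8.0 n8.9 ft-3.8 fl0.6
```

The TCP has dropped 4 mm along the leg while drag stayed steady, so the stylus may be pivoting in the pads. I'll look before going on.

```bash
python3 - <<'E'
from h import *
p,d,c=snap('wrist','w6');p2,d2,c2=snap('scene','s6')
print(robot.read_position(),robot.read_force(),robot.read_ft_torque(),robot.read_grip_width()*88)
a=p2[140:250,330:460,::-1]
cv2.imwrite('pics/s6z.png',cv2.resize(a,None,fx=5,fy=5,interpolation=cv2.INTER_CUBIC))
E
```

```text
[ 0.59163783 -0.0324963   0.12511467] [ 3.98844155 -3.68273617  6.61831151] [-1.19537178 -1.89436565 -0.03975565] 22.070047288203856
```

View pics/w6.png

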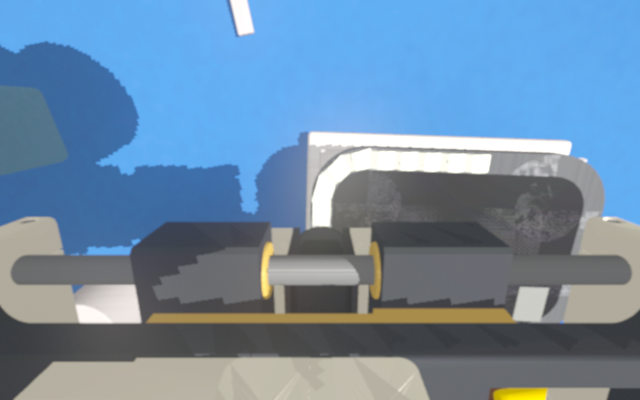

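View pics/s6z.png

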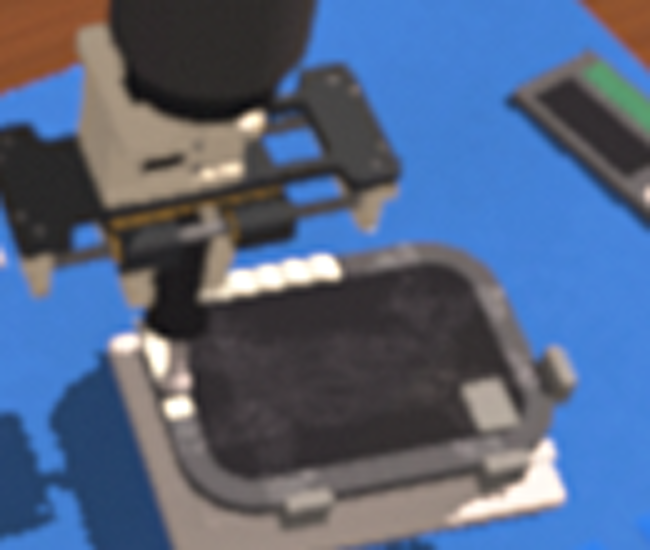

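```bash
python3 - <<'E'
from h import *
c=cam('scene');W=cloud(np.load('pics/s6.npy'),c);img=cv2.imread('pics/s6.png')
u0,v0=np.arange(352,376),np.arange(196,224)
for v in range(186,226,2):
    print(v,' '.join(f"{img[v,u].max():3d}/{W[v,u,0]*1e3:.0f},{W[v,u,1]*1e3:.0f},{W[v,u,2]*1e3:.0f}" for u in range(358,376,3)))
a=img[180:230,345:390]
cv2.imwrite('pics/s6zz.png',cv2.resize(a,None,fx=12,fy=12,interpolation=cv2.INTER_CUBIC))
E
```

```text
186  63/614,-73,218  70/614,-65,214  73/620,-60,218 127/617,-49,209 128/621,-43,210 116/nan,nan,nan
188  72/618,-75,217  68/620,-68,214  60/624,-62,217  67/600,-34,174  49/600,-25,169 155/605,-19,171
190  50/621,-77,213  43/621,-68,209  39/624,-61,208  29/601,-34,167  42/603,-26,165 161/606,-19,164
192  37/621,-76,206  41/620,-67,199  38/624,-61,200  30/604,-35,163  57/606,-27,160 162/604,-16,152
194 118/596,-57,158  55/596,-48,153  32/602,-43,156  29/605,-35,155  72/605,-26,150 161/607,-17,147
196 161/595,-56,148  44/596,-47,143  30/602,-42,148  28/606,-35,148  90/609,-28,147 163/606,-15,136
198 163/596,-56,141  58/598,-47,137  31/607,-44,146  29/608,-35,142 146/609,-27,138 216/572,15,70
200 155/598,-56,134  45/599,-47,129  29/608,-45,139  29/609,-36,135  91/612,-28,134  93/574,14,64
202 151/524,-0,4  25/596,-44,116  31/608,-43,129  31/611,-36,129  29/613,-27,125  55/580,10,64
204 106/556,-23,46  25/605,-49,120  29/610,-44,124  29/612,-35,120  29/615,-28,120  61/587,6,66
206 142/572,-34,62  72/608,-51,117  25/612,-45,118  28/618,-39,122  38/620,-31,118  63/592,3,64
208 205/576,-36,59 255/584,-31,66  96/608,-41,102  65/592,-17,66  58/596,-10,67  72/600,-3,68
210 135/578,-36,51 255/592,-37,70 145/612,-42,97  94/596,-20,64  62/602,-14,68  63/604,-5,64
212 110/564,-25,17 255/596,-39,67 145/614,-43,92 101/603,-24,65  59/606,-15,64  66/611,-10,67
214 133/571,-29,19 238/601,-42,65 138/613,-41,80 147/615,-32,76  51/613,-21,67  57/617,-13,67
216 149/575,-31,16 125/605,-43,61 175/617,-43,76 217/620,-35,75  49/619,-24,67  52/624,-18,69
218 153/581,-35,15  75/609,-46,60 124/618,-43,68 134/621,-34,66  48/623,-26,65  51/628,-19,65
220 156/586,-38,14 104/594,-33,21 255/622,-45,65 255/626,-38,66  45/630,-30,66  51/633,-22,64
222 156/593,-42,15 126/598,-35,17 255/628,-48,66 247/629,-39,62  50/636,-34,67  54/639,-27,66
224 153/600,-46,17 145/604,-39,18 126/634,-52,66 133/636,-44,64  62/639,-36,62  59/643,-29,64
```

View pics/s6zz.png

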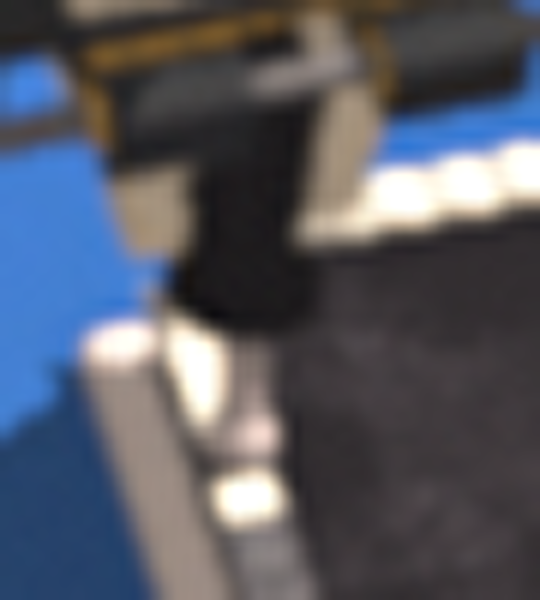

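s6zz shows the ball stalled against clip9's step (ball at about (248,432) in that crop) while the handle leaned ~0.3 rad about the jaw axis. The pads resist turning across the jaws, not about them. I'll lift a few mm, staying under the limit, then tilt the tool to stand the stylus upright. I'll also turn the jaw axis along the travel direction so the pads brace the drag.

```bash
cat >> stroke.py <<'E'
TH=0.29   # stylus lean in the grip about tool y
def Ry(a): return np.array([[np.cos(a),0,np.sin(a)],[0,1,0],[-np.sin(a),0,np.cos(a)]])
def Rt(yaw,th=None): return Rz(yaw)@R0@Ry(TH if th is None else th)   # yaw 0: tool y along world +y
def G2T(G,R): return np.array(G)+R@np.array([0,0,.019])
def Gnow():
    return np.array(robot.read_position())-np.array(robot.read_tcp_rot())@np.array([0,0,.019])
E
python3 - <<'E'
from stroke import *
p=robot.read_position()
q=robot.read_qpos()
s8=c2w(*path(.010))
R1=Rt(-12.8);R2=Rt(YAW+90)
for R in (R1,R2): print(robot.ik(G2T([*s8,.162],R),R))
robot.servo_line([p[0],p[1],p[2]+.018],RG,speed=.05)
print('up',robot.read_t(),robot.read_force().round(2),robot.read_position())
G=Gnow();N=2
for i in range(1,N+1):
    a=i/N;g=G+(np.array([*s8,.162])-G)*a;R=Rt(-12.8,TH*a)
    robot.servo_line(G2T(g,R),R,speed=.04)
ys=np.linspace(-12.8,YAW+90,6)[1:]
for y in ys:
    R=Rt(y);robot.servo_line(G2T([*s8,.162],R),R,speed=.04);print(robot.read_t(),robot.read_qvel().max())
robot.dwell(.15)
print(robot.read_t(),Gnow(),s8,robot.read_force().round(2),robot.read_qpos().round(1))
p2,d2,c2=snap('scene','s7');snap('wrist','w7')
a=p2[130:240,320:460,::-1]
cv2.imwrite('pics/s7z.png',cv2.resize(a,None,fx=5.5,fy=5.5,interpolation=cv2.INTER_CUBIC))
E
```

```text
[  10.47797522   28.15287511    2.13490318   -6.60219928  -79.38073843
 -111.18193398]
[ 22.12851837  21.76394863 -16.97097017  14.95696281 -62.2626921
 -45.24689756]
up 22.8167 [-0.04  0.14 -0.47] [ 0.59128241 -0.03243412  0.14288855]
24.0167 0.8735130043890695
24.475 0.5865875368731314
24.9333 0.539449332638083
25.3917 0.6470104611966209
25.85 0.6560990846543046
26.0 [ 0.61427046 -0.03909718  0.16198755] [ 0.61380693 -0.03897876] [ 0.3   0.59 -1.43] [ 22.1  21.8 -16.9  14.9 -62.3 -45.4]
```

View pics/s7z.png

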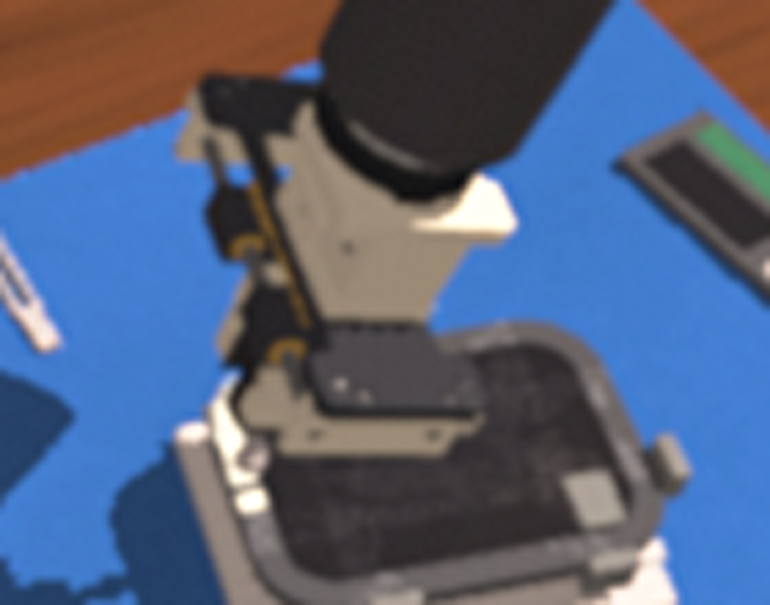

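View pics/w7.png

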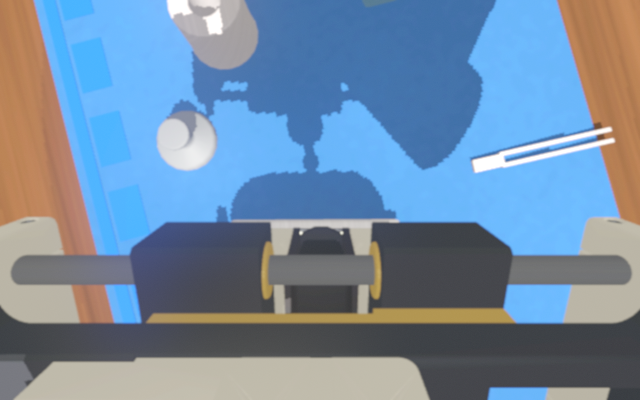

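```bash
python3 - <<'E'
from h import *
c=cam('scene')
f,cx,cy,T=c;V=np.linalg.inv(T)
def proj(P):
    q=V[:3,:3]@np.array(P)+V[:3,3];return cx+f*q[0]/q[2],cy+f*q[1]/q[2],q[2]
print('s5 expect',proj([.6234,-.0416,.1639-.057])); print('s7 expect',proj([.6143,-.0391,.162-.076]))
for t,(u,v) in (('s5',proj([.6234,-.0416,.1639-.057])[:2]),('s7',(365.8,212.2))):
    img=cv2.imread(f'pics/{t}.png');u,v=int(u),int(v)
    a=img[v-24:v+20,u-24:u+24];cv2.imwrite(f'pics/{t}b.png',cv2.resize(a,None,fx=10,fy=10,interpolation=cv2.INTER_CUBIC));print(t,'crop origin',u-24,v-24)
    d=np.load(f'pics/{t}.npy');W=cloud(d,c)
    for vv in range(v-8,v+9,2): print(vv,' '.join(f"{img[vv,uu].max():3d}/{W[vv,uu,0]*1e3:.0f},{W[vv,uu,1]*1e3:.0f},{W[vv,uu,2]*1e3:.0f}" for uu in range(u-6,u+8,2)))
E
```

```text
s5 expect (np.float64(366.75390405353187), np.float64(211.06088259836326), np.float64(1.042845329428419))
s7 expect (np.float64(365.02214158647234), np.float64(212.7721638342526), np.float64(1.0651274274418823))
s5 crop origin 342 187
203 255/566,-24,64 136/621,-59,150  34/625,-56,153  28/630,-54,158  33/633,-50,160  33/632,-43,154  31/635,-39,154
205 255/578,-32,73 255/576,-24,66  73/631,-59,153  26/634,-56,156  30/636,-51,155  30/639,-47,155  33/641,-42,155
207 255/580,-32,66 255/583,-28,68 127/584,-22,65  78/625,-48,131  72/638,-52,149  47/640,-47,149  54/594,-2,65
209 255/587,-37,69 255/589,-31,67 203/593,-28,70 125/625,-47,122 156/628,-42,122  89/598,-11,66  61/600,-6,65
211 255/590,-38,64 255/595,-35,68 201/621,-49,108 137/627,-47,115 238/628,-42,113 132/605,-15,67  54/607,-10,66
213 200/596,-42,64 255/598,-37,63 233/603,-34,68 155/630,-49,111 196/631,-43,108  92/609,-18,65  62/613,-14,66
215 117/599,-43,58 255/607,-42,68 255/608,-37,66 239/613,-33,70  66/614,-27,67  52/615,-22,66  54/618,-17,66
217 109/582,-29,17 255/610,-44,64 255/615,-41,68 255/617,-35,67  84/619,-30,66  52/
[... 455 characters left out ...]
628,-46,129  73/630,-41,128 124/687,-82,224
210 204/584,-38,61 255/592,-36,69 255/595,-32,70 129/615,-42,102 115/619,-38,104  68/600,-16,67 138/690,-84,222
212 109/590,-41,61 255/596,-39,67 180/611,-44,89 136/617,-42,95 178/617,-35,90  76/606,-19,66  94/609,-14,67
214  98/571,-25,16 222/602,-42,66 166/615,-46,86 164/620,-43,89 178/620,-36,86  57/611,-22,65  47/612,-16,62
216 121/577,-29,17 206/608,-46,67 255/611,-41,68 245/612,-36,66 113/615,-31,66  43/615,-24,63  49/621,-22,68
218 140/583,-33,16 118/609,-46,59 197/615,-44,66 191/618,-39,66 143/621,-35,67  40/623,-30,67  49/627,-26,69
220 149/587,-34,12 106/591,-31,15 238/621,-48,66 255/623,-42,64 255/627,-38,67  71/629,-33,67  46/632,-29,67
```

View pics/s5b.png

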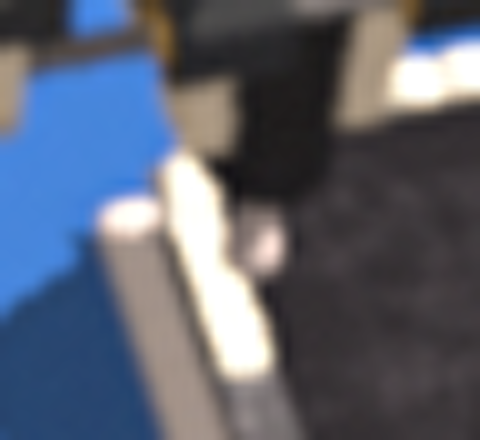

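View pics/s7b.png

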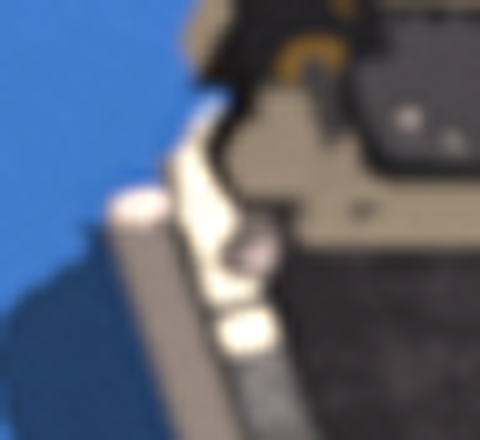

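Correcting for the offset seen in s5 (~+1.0 px), the ball in s7 sits within ~0.3 px (about 1 mm) of where an upright stylus should be, so the correction holds. Continuing along the seam with the jaws aligned to the tangent.

```bash
cat > run2.py <<'E'
from stroke import *
import sys
def ang(s):
    t=tang(s);return np.degrees(np.arctan2(t[1],t[0]))
def move(s,z,lo,sp=.02):
    t=tang(s);l=np.array([-t[1],t[0]])
    R=Rt(ang(s)-90)
    g=[*(c2w(*path(s))+lo*l),z]
    robot.servo_line(G2T(g,R),R,speed=sp)
    return np.array(robot.read_force())-B
def go(s_end,ds,h=0,maxit=200):
    S=st();s,z,lo=S['s'],S['z'],S['lo'];F=np.array(robot.read_force())-B;hold=0
    for it in range(maxit):
        if s>=s_end-1e-6:
            if h<=0: break
            h-=1
        n=np.linalg.norm(F);t=tang(s);l=np.array([-t[1],t[0]])
        z+=np.clip((F[2]-10)/4.5*.6,-.7,1)*1e-3
        fl=F[:2]@l
        if abs(fl)>1.5 and F[2]>5: lo=np.clip(lo-np.sign(fl)*.0002,-.003,.003)
        if n<13.5 and F[2]>7.5: s=min(s+ds,s_end);hold=0
        else: hold+=1
        F=move(s,z,lo);n=np.linalg.norm(F);g=Gnow();e=(g[:2]-c2w(*path(s)))
        t=tang(s);l=np.array([-t[1],t[0]])
        print(f"{robot.read_t():.2f} s{s*1e3:.1f} z{z*1e3:.1f}/{g[2]*1e3:.1f} e{e@t*1e3:.1f} Fz{F[2]:.1f} n{n:.1f} ft{F[:2]@t:.1f} fl{F[:2]@l:.1f} lo{lo*1e3:.1f}")
        save(s=s,z=z,lo=lo)
        if n>16:
            z+=.001;F=move(s,z,lo,.05);save(s=s,z=z,lo=lo);print('BACKOFF',F.round(1))
            if np.linalg.norm(F)>16: break
        if hold>9: print('HOLD');break
if __name__=='__main__': go(float(sys.argv[1]),float(sys.argv[2]),int(sys.argv[3]) if len(sys.argv)>3 else 0)
E
python3 - <<'E'
from run2 import *
z=.1525;s=.005;lo=0.
F=move(s,z,lo,.05);print(robot.read_t(),F.round(1))
for i in range(14):
    z-=.0008;F=move(s,z,lo);print(round(z,4),F.round(1),Gnow().round(4))
    if F[2]>3.5:break
save(s=s,z=z,lo=lo)
go(.018,.0018)
E
```

```text
26.4667 [ 0.  -0.7  1.4]
0.1517 [-0.5  0.6  0.2] [ 0.6186 -0.0402  0.1518]
0.1509 [-0.2  0.8  0.2] [ 0.6186 -0.0402  0.151 ]
0.1501 [-0.3  0.4  0.7] [ 0.6186 -0.0403  0.15  ]
0.1493 [-0.5  0.6  0.2] [ 0.6186 -0.0403  0.1492]
0.1485 [-1.5  0.5  2.5] [ 0.6187 -0.0403  0.1487]
0.1477 [-1.3  1.1  5.6] [ 0.6188 -0.0403  0.148 ]
28.22 s5.0 z147.1/147.6 e-0.2 Fz7.1 n7.3 ft1.8 fl-0.7 lo0.0
28.47 s5.0 z146.7/147.3 e-0.2 Fz8.2 n8.7 ft2.7 fl-0.8 lo0.0
28.72 s6.8 z146.5/147.3 e-0.7 Fz6.2 n6.3 ft0.0 fl-0.4 lo0.0
28.97 s6.8 z146.0/147.0 e-0.8 Fz8.2 n8.2 ft0.4 fl-0.6 lo0.0
29.22 s8.6 z145.7/147.0 e-1.3 Fz8.1 n8.1 ft-0.6 fl-0.0 lo0.0
29.47 s10.4 z145.5/147.1 e-2.0 Fz8.5 n9.0 ft-2.8 fl0.3 lo0.0
29.72 s12.2 z145.3/147.2 e-2.2 Fz11.2 n11.4 ft-1.6 fl-1.7 lo0.0
29.97 s14.0 z145.4/147.4 e-2.0 Fz10.4 n10.5 ft-0.3 fl-1.0 lo0.2
30.22 s15.8 z145.5/147.4 e-1.8 Fz10.9 n11.0 ft-0.5 fl-0.9 lo0.2
30.47 s17.6 z145.6/147.3 e-1.4 Fz12.7 n13.0 ft1.8 fl-2.2 lo0.2
30.72 s18.0 z146.0/147.6 e-1.5 Fz10.5 n10.7 ft0.8 fl-1.9 lo0.4
```

```bash
python3 run2.py 0.066 0.002
```

```text
30.97 s20.0 z146.0/147.5 e-1.1 Fz10.4 n10.6 ft1.3 fl-1.4 lo0.6
31.22 s22.0 z146.1/147.7 e-1.9 Fz8.5 n8.7 ft-1.6 fl-1.2 lo0.6
31.47 s24.0 z145.9/147.6 e-2.5 Fz8.5 n9.4 ft-3.5 fl-1.8 lo0.6
31.72 s26.0 z145.7/147.5 e-2.8 Fz7.5 n9.0 ft-5.0 fl-0.1 lo0.8
31.97 s26.0 z145.4/147.2 e-2.8 Fz7.9 n9.1 ft-4.1 fl-1.5 lo0.8
32.22 s28.0 z145.1/147.1 e-2.8 Fz10.1 n10.7 ft-2.8 fl-2.0 lo1.0
32.47 s30.0 z145.1/147.2 e-2.2 Fz13.1 n13.4 ft-0.7 fl-3.2 lo1.2
32.72 s32.0 z145.5/147.4 e-1.8 Fz12.7 n13.1 ft1.5 fl-2.6 lo1.4
32.97 s34.0 z145.9/147.4 e-1.1 Fz12.0 n12.5 ft1.9 fl-2.7 lo1.6
33.22 s36.0 z146.1/147.7 e-1.3 Fz10.6 n10.6 ft-0.6 fl-0.4 lo1.8
33.47 s38.0 z146.2/147.9 e-2.0 Fz9.0 n9.2 ft-1.8 fl-0.1 lo1.8
33.72 s40.0 z146.1/147.8 e-2.5 Fz8.4 n10.3 ft-6.0 fl-0.3 lo1.8
33.99 s42.0 z145.9/147.5 e-2.3 Fz7.6 n8.0 ft-2.3 fl-0.8 lo1.8
34.27 s44.0 z145.5/147.3 e-2.1 Fz10.8 n11.1 ft-2.4 fl-0.9 lo1.8
34.54 s46.0 z145.6/147.3 e-1.6 Fz12.3 n12.5 ft1.0 fl-1.9 lo1.8
34.82 s48.0 z146.0/147.6 e-1.4 Fz11.9 n12.1 ft0.7 fl-2.2 lo2.0
35.09 s50.0 z146.2/147.5 e-0.8 Fz11.9 n12.5 ft3.6 fl-1.7 lo2.2
35.37 s52.0 z146.5/147.5 e-0.5 Fz10.5 n10.8 ft2.3 fl-1.2 lo2.4
35.64 s54.0 z146.5/147.7 e-1.0 Fz9.0 n9.0 ft0.1 fl0.4 lo2.4
35.92 s56.0 z146.4/147.6 e-1.5 Fz8.8 n9.4 ft-3.0 fl1.5 lo2.4
36.19 s58.0 z146.2/147.5 e-1.7 Fz8.6 n9.1 ft-2.6 fl0.7 lo2.4
36.47 s60.0 z146.0/147.4 e-1.6 Fz8.9 n9.7 ft-3.7 fl0.1 lo2.4
36.74 s62.0 z145.9/147.5 e-1.3 Fz11.3 n11.4 ft-1.5 fl-0.0 lo2.4
37.02 s64.0 z146.1/147.7 e-0.9 Fz11.9 n11.9 ft0.5 fl-0.3 lo2.4
37.29 s66.0 z146.3/147.8 e-0.9 Fz11.8 n11.8 ft-0.0 fl0.1 lo2.4
```

```bash
python3 run2.py 0.120 0.002
```

```text
37.57 s68.0 z146.6/147.7 e-0.0 Fz11.4 n12.2 ft4.1 fl0.1 lo2.4
37.84 s70.0 z146.8/147.7 e-0.1 Fz10.9 n11.3 ft2.9 fl-0.4 lo2.4
38.12 s72.0 z146.9/147.9 e-0.9 Fz9.4 n9.6 ft-1.4 fl1.4 lo2.4
38.39 s74.0 z146.8/147.8 e-1.3 Fz8.7 n9.4 ft-3.5 fl0.7 lo2.4
38.67 s76.0 z146.6/147.7 e-1.4 Fz8.1 n9.0 ft-3.6 fl1.3 lo2.4
38.94 s78.0 z146.4/147.6 e-1.6 Fz10.3 n11.5 ft-4.6 fl2.6 lo2.4
39.22 s80.0 z146.4/147.8 e-1.1 Fz12.5 n12.7 ft-1.6 fl1.5 lo2.2
39.49 s82.0 z146.7/148.1 e-0.6 Fz11.9 n11.9 ft-0.1 fl0.4 lo2.0
39.77 s84.0 z147.0/148.2 e-0.1 Fz11.3 n11.3 ft0.7 fl0.3 lo2.0
40.04 s86.0 z147.2/148.3 e0.2 Fz9.7 n9.8 ft0.8 fl1.2 lo2.0
40.32 s88.0 z147.1/148.2 e-0.5 Fz9.9 n10.0 ft-1.1 fl1.3 lo2.0
40.59 s90.0 z147.1/148.0 e-1.0 Fz9.3 n9.5 ft-2.0 fl-0.4 lo2.0
40.84 s92.0 z147.0/147.9 e-1.4 Fz9.2 n10.7 ft-5.5 fl0.1 lo2.0
41.09 s94.0 z146.9/147.9 e-1.1 Fz10.6 n11.1 ft-2.8 fl1.5 lo2.0
41.34 s96.0 z147.0/148.1 e-0.5 Fz12.0 n12.1 ft-0.6 fl1.5 lo2.0
41.59 s98.0 z147.2/148.5 e0.4 Fz12.4 n12.6 ft1.6 fl1.6 lo2.0
41.84 s100.0 z147.6/148.7 e0.2 Fz11.1 n11.2 ft1.5 fl0.9 lo1.8
42.09 s102.0 z147.7/148.7 e0.8 Fz9.9 n10.5 ft3.4 fl1.3 lo1.8
42.34 s104.0 z147.7/148.7 e0.0 Fz9.0 n9.1 ft0.9 fl0.1 lo1.8
42.59 s106.0 z147.6/148.5 e-0.9 Fz8.7 n9.4 ft-3.2 fl-1.0 lo1.8
42.84 s108.0 z147.4/148.2 e-1.3 Fz9.3 n10.2 ft-4.1 fl-0.7 lo1.8
43.09 s110.0 z147.3/148.2 e-0.9 Fz9.8 n10.2 ft-2.3 fl1.3 lo1.8
43.34 s112.0 z147.3/148.4 e-0.6 Fz11.1 n11.4 ft-1.5 fl1.6 lo1.8
43.59 s114.0 z147.4/148.6 e0.2 Fz11.6 n11.9 ft1.5 fl2.2 lo1.6
43.84 s116.0 z147.6/148.8 e0.7 Fz10.5 n10.8 ft2.2 fl1.3 lo1.4
44.09 s118.0 z147.7/148.8 e0.9 Fz10.1 n10.4 ft2.4 fl0.8 lo1.4
44.34 s120.0 z147.7/148.7 e-0.0 Fz10.4 n10.4 ft-0.1 fl-0.2 lo1.4
```

```bash
python3 run2.py 0.165 0.002 2; python3 - <<'E'
from h import *
print(robot.read_t())
p2,d2,c2=snap('scene','s8');snap('wrist','w8')
a=p2[140:240,330:460,::-1]
cv2.imwrite('pics/s8z.png',cv2.resize(a,None,fx=6,fy=6,interpolation=cv2.INTER_CUBIC))
E
```

```text
44.59 s122.0 z147.8/148.7 e-0.8 Fz9.6 n10.0 ft-2.8 fl0.2 lo1.4
44.84 s124.0 z147.7/148.5 e-1.4 Fz7.8 n8.8 ft-4.2 fl-0.3 lo1.4
45.09 s126.0 z147.4/148.3 e-1.5 Fz9.7 n10.5 ft-3.8 fl1.0 lo1.4
45.34 s128.0 z147.4/148.5 e-0.9 Fz11.6 n11.8 ft-2.0 fl1.3 lo1.4
45.59 s130.0 z147.6/148.8 e0.1 Fz10.8 n10.9 ft-0.0 fl1.8 lo1.4
45.84 s132.0 z147.7/148.9 e0.1 Fz12.0 n12.0 ft1.0 fl0.2 lo1.2
46.09 s134.0 z148.0/149.0 e0.5 Fz11.1 n11.4 ft2.0 fl1.1 lo1.2
46.34 s136.0 z148.1/149.1 e-0.3 Fz9.6 n9.7 ft-0.8 fl0.5 lo1.2
46.59 s138.0 z148.1/149.0 e-1.0 Fz9.7 n10.4 ft-3.6 fl0.2 lo1.2
46.84 s140.0 z148.0/148.8 e-1.6 Fz8.4 n9.8 ft-4.9 fl-0.4 lo1.2
47.09 s142.0 z147.8/148.6 e-1.7 Fz9.0 n10.3 ft-5.0 fl0.6 lo1.2
47.34 s144.0 z147.7/148.7 e-0.7 Fz10.4 n10.6 ft-1.4 fl1.3 lo1.2
47.59 s146.0 z147.7/149.0 e-0.1 Fz11.4 n11.5 ft0.9 fl1.5 lo1.2
47.84 s148.0 z147.9/149.1 e0.0 Fz11.1 n11.2 ft0.2 fl1.1 lo1.0
48.09 s150.0 z148.1/149.1 e0.8 Fz8.8 n9.2 ft2.3 fl1.5 lo1.0
48.34 s152.0 z147.9/149.0 e-0.0 Fz10.1 n10.1 ft-0.2 fl1.0 lo1.0
48.59 s154.0 z147.9/148.9 e-0.7 Fz9.4 n9.7 ft-2.0 fl0.7 lo1.0
48.84 s156.0 z147.8/148.7 e-1.3 Fz9.0 n9.8 ft-3.8 fl0.5 lo1.0
49.09 s158.0 z147.7/148.6 e-1.7 Fz9.2 n10.3 ft-4.4 fl0.8 lo1.0
49.34 s160.0 z147.6/148.7 e-1.0 Fz10.8 n11.3 ft-3.1 fl0.8 lo1.0
49.59 s162.0 z147.7/149.0 e-0.1 Fz11.8 n12.0 ft-0.2 fl2.2 lo1.0
49.84 s164.0 z147.9/149.2 e-0.2 Fz11.8 n11.9 ft0.1 fl1.1 lo0.8
50.09 s165.0 z148.2/149.4 e-0.5 Fz10.7 n10.9 ft-1.7 fl1.3 lo0.8
50.34 s165.0 z148.3/149.5 e-0.5 Fz10.6 n11.0 ft-2.6 fl0.4 lo0.8
50.59 s165.0 z148.4/149.5 e-0.5 Fz10.6 n10.9 ft-2.5 fl0.6 lo0.8
50.5917
```

View pics/s8z.png

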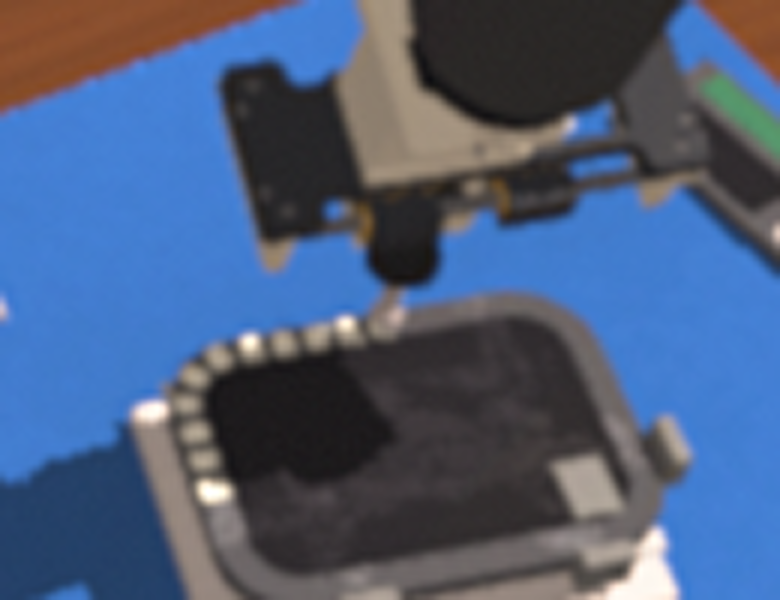

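View pics/w8.png

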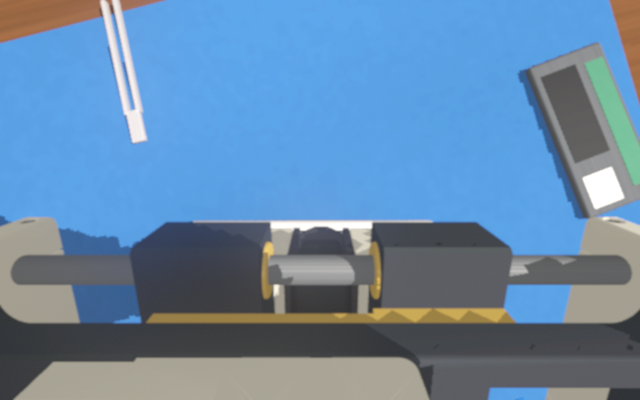

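s8z shows all eleven clips as separate low tiles round the seam, from (212,490) up to the ball at (390,315). Before lifting, I'll check their heights by depth against the deck.

```bash
python3 - <<'E'
from stroke import *
C=[(-67,7),(-67,-9),(-67,-25),(-67,-41),(-67,-57),(-66,-73),(-58,-88),(-43,-96),(-27,-97),(-11,-97),(5,-97)]
c=cam('scene')
for t in ['scene0','s8']:
    W=cloud(np.load(f'pics/{t}.npy'),c);P=W-np.array([*CR,0]);P=P@Rz(YAW)  # to cradle frame
    x,y,z=P[...,0],P[...,1],P[...,2]
    m=(abs(x)<.04)&(abs(y)<.07)&(z>.06)&(z<.072)
    m=(x>-.045)&(x<.05)&(y>-.075)&(y<.08)&(z>.058)&(z<.074)
    A=np.c_[x[m],y[m],np.ones(m.sum())];s=np.linalg.lstsq(A,z[m],rcond=None)[0]
    r=z-(s[0]*x+s[1]*y+s[2]);o=[]
    for a,b in C:
        k=(np.hypot(x-a/1e3,y-b/1e3)<.0055)&(z<.08)
        o.append(f"{np.nanmedian(r[k])*1e3:.1f}({k.sum()})")
    print(t,s.round(4),*o)
E
```

```text
scene0 [-0.0098  0.0117  0.0668] 2.2(12) 3.7(9) 4.0(8) 3.4(10) 2.9(13) 1.7(13) 3.0(9) 1.3(15) -22.7(18) 1.1(17) 1.4(20)
s8 [-0.0128  0.0125  0.065 ] 4.2(4) -1.0(9) 1.0(11) -0.5(10) 0.0(10) 0.8(10) -0.0(9) -2.5(17) -3.8(17) -2.6(18) -4.0(17)
```

Each measured clip is ~3–4 mm lower than at the start (clip0 is hidden by the ball, but it took 11 N for over a second). Lifting off and returning to above the stand.

```bash
python3 - <<'E'
from stroke import *
p=np.array(robot.read_position())
robot.servo_line(p+[0,0,.06],speed=.1)
R=Rt(-12.8)
robot.goto(G2T([*ST,.212],R),R);robot.dwell(.3)
print(robot.read_t(),Gnow(),robot.read_force().round(2))
p2,d2,c2=snap('scene','s9');p3,d3,c3=snap('top','t9')
a=p2[200:290,250:350,::-1];b=p3[90:190,310:410,::-1]
cv2.imwrite('pics/s9z.png',cv2.resize(a,None,fx=6,fy=6,interpolation=cv2.INTER_CUBIC))
cv2.imwrite('pics/t9z.png',cv2.resize(b,None,fx=5,fy=5,interpolation=cv2.INTER_CUBIC))
f,cx,cy,T=c2;V=np.linalg.inv(T)
for h in (.212,.212-.034,.212-.076):
    q=V@np.array([*Gnow()[:2],h,1]);print(h,'scene px',(cx+f*q[0]/q[2]-250)*6,(cy+f*q[1]/q[2]-200)*6)
print(robot.read_t())
E
```

```text
53.025 [ 0.65579763 -0.24893939  0.2123694 ] [-0.44  0.06 -0.74]
0.212 scene px 296.14008499438125 171.5201143474369
0.178 scene px 299.45177238163353 219.67743741031222
0.136 scene px 303.27984020070846 275.34377215537415
53.125
```

View pics/s9z.png

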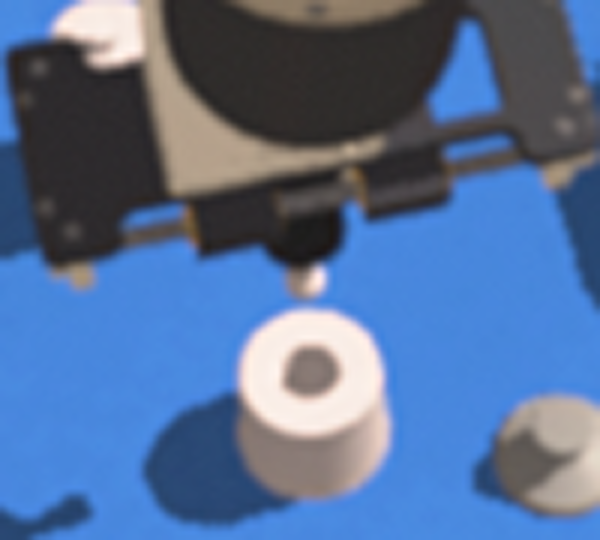

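View pics/t9z.png

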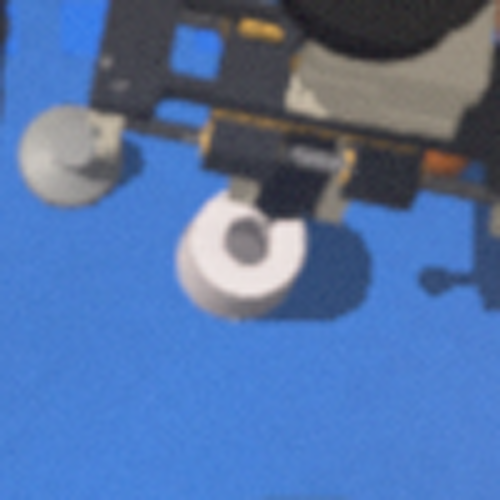

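The ball is at (306,279) in s9z against (303,275) predicted for an upright stylus, within ~2 mm. That's inside the hole's 5 mm radial clearance, so I'll lower it.

```bash
python3 - <<'E'
from stroke import *
R=Rt(-12.8);B=np.array(robot.read_force())
for z in (.150,.125,.110,.102,.0985):
    robot.servo_line(G2T([*ST,z],R),R,speed=.08);F=np.array(robot.read_force())-B
    print(robot.read_t(),z,F.round(1),Gnow().round(4))
    if np.linalg.norm(F)>8: print('contact');break
else:
    while z>.0935:
        z-=.0007;robot.servo_line(G2T([*ST,z],R),R,speed=.03);F=np.array(robot.read_force())-B
        print(round(robot.read_t(),2),round(z,4),F.round(1),Gnow().round(4))
        if F[2]>4: break
p2,d2,c2=snap('scene','s10')
a=p2[200:290,250:350,::-1]
cv2.imwrite('pics/s10z.png',cv2.resize(a,None,fx=6,fy=6,interpolation=cv2.INTER_CUBIC))
E
```

```text
54.05 0.15 [1.2 0.1 0.1] [ 0.6558 -0.2501  0.1505]
54.5083 0.125 [ 1.5  1.  -1.2] [ 0.6551 -0.25    0.1242]
54.8417 0.11 [ 3.2  0.5 -1.1] [ 0.655  -0.2499  0.1091]
55.0917 0.102 [ 1.4 -0.3 -0.1] [ 0.6551 -0.2499  0.1013]
55.3417 0.0985 [ 1.3  0.5 -1.3] [ 0.6554 -0.25    0.0984]
55.59 0.0978 [ 2.6  0.5 -1. ] [ 0.6555 -0.25    0.0979]
55.84 0.0971 [ 2.  -0.1 -1.2] [ 0.6555 -0.25    0.0971]
56.09 0.0964 [ 1.7  0.6 -1. ] [ 0.6554 -0.25    0.0963]
56.34 0.0957 [ 1.3  0.3 -0.4] [ 0.6556 -0.25    0.0958]
56.59 0.095 [1.5 1.6 4.8] [ 0.6556 -0.2501  0.0957]
```

View pics/s10z.png

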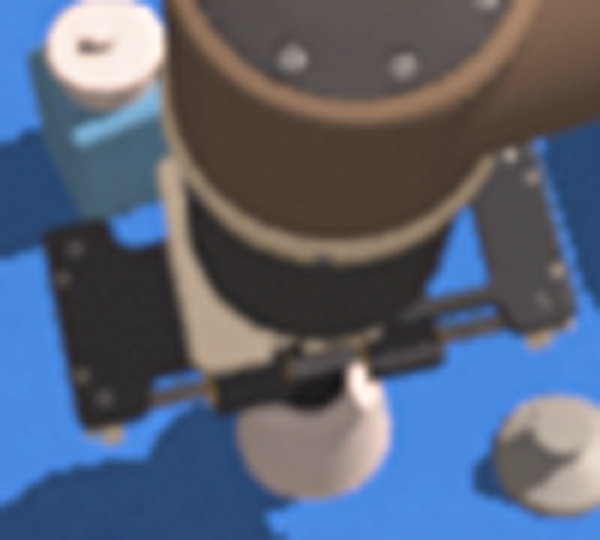

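The flange seated at grasp height 95.7 mm (it was gripped at 95.0). Releasing and retreating.

```bash
python3 - <<'E'
from stroke import *
robot.move_gripper(1.0);robot.dwell(.1)
print(robot.read_t(),robot.read_grip_width(),robot.read_force().round(2))
p=np.array(robot.read_position())
robot.servo_line(p+[0,0,.12],speed=.12)
robot.goto([.50,-.12,.34],R0);robot.dwell(.1)
print(robot.read_t())
p2,d2,c2=snap('scene','s11');p3,d3,c3=snap('top','t11')
p4,d4,c4=snap('wrist','w11');print(robot.read_t())
a=p2[150:320,240:460,::-1];cv2.imwrite('pics/s11z.png',cv2.resize(a,None,fx=3.5,fy=3.5,interpolation=cv2.INTER_CUBIC))
for n,d,c in (('s',d2,c2),('t',d3,c3),('w',d4,c4)):
    W=cloud(d,c);X,Y,Z=W[...,0],W[...,1],W[...,2];near=np.hypot(X-.655,Y+.25)<.03
    q=W[near&(Z>.133)&(Z<.15)]
    if len(q): print(n,len(q),np.median(q,0).round(4),q.min(0).round(4),q.max(0).round(4))
    q=W[near&(Z>.08)&(Z<.15)]
    if len(q):print(n,q[:,2].max())
E
```

```text
57.9167 1.0009119014655476 [-0.46  0.44 -0.15]
60.1417
60.2917
s 71 [ 0.6592 -0.2516  0.1357] [ 0.647  -0.2622  0.1331] [ 0.6695 -0.2398  0.1384]
s 0.13841445536282326
w 84 [ 0.6604 -0.2437  0.1365] [ 0.6484 -0.252   0.1331] [ 0.6701 -0.2395  0.139 ]
w 0.13901242939739422
```

View pics/s11z.png

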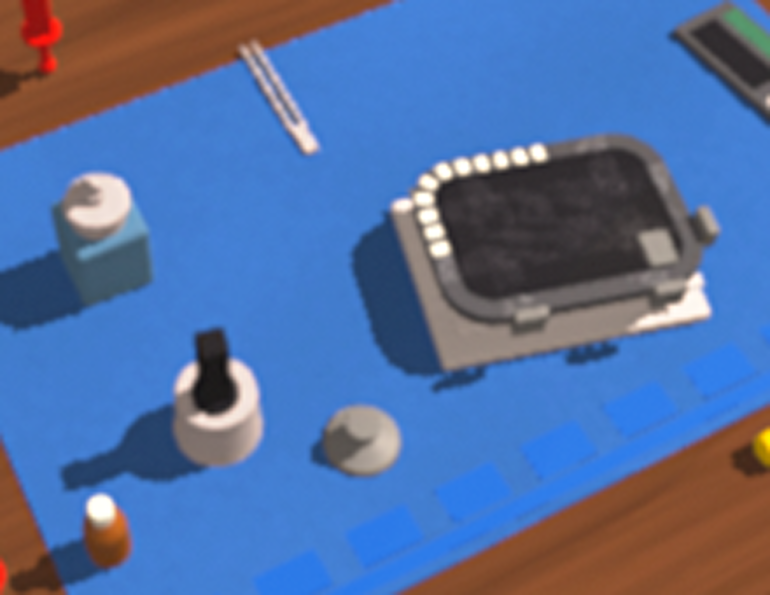

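View pics/w11.png

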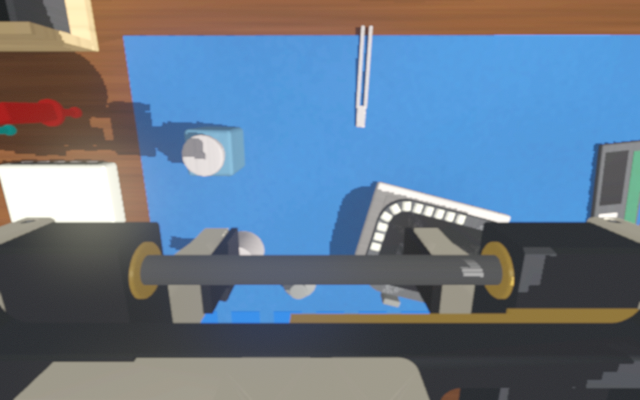

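s11z shows the stylus upright in its stand at (213,385), with its top at ~0.136–0.139 m as at the start. The eleven clips look uniform and sunk, and the bystanders are where they were. Handing in.

```bash
python3 -c "
from rig import robot
robot.job_done();print(robot.read_t())"
```

```text
the job is handed in; nothing more can be done
the job is handed in; nothing more can be done
```

I ran the stylus ball along the whole seam from clip10 round the corner to clip0, put the stylus back in its stand, and handed the job in at about 60 s. No verdict was reported.

- **Force:** vertical force was mostly 8–12 N. The highest total I read was about 13.4 N, but readings came only every 0.25 s.
- **What went wrong:** on the first pass over the short leg, the ball stalled against clip9's raised edge and the stylus leaned about 0.29 rad in the grip. I stopped and lifted the ball about 18 mm, which left its tip at about 81 mm in world height (limit 95 mm above the cradle's underside). I then tilted the tool to stand the stylus upright again and turned the jaws to follow the seam. So the ball left the seam briefly after clip10 was home; the rest of the run was unbroken.
- **Clips:** the force and height pattern over each clip looked like a clip going home. The camera depth showed ten clips about 2–5 mm lower than before. One of those, clip8, had no usable starting depth. Clip0 was hidden under the ball, but it took about 11 N for a second. The final picture shows all eleven evenly sunk. Depth noise is about 2 mm, so this is not proof to 0.1 mm.
- **Stylus:** it is upright in the stand. It seated about 0.7 mm higher than where I had gripped it, and its top is at the same height as at the start within camera noise. The top camera's depth check on it gave no reading. The gripper is open and clear.
- **Bystanders:** none looked displaced in the last pictures.

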